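# Free the red specimen carrier from a press with an unmarked reverse thread

### The job

The mounted specimens on the red carrier have cured: unscrew the T-handle of the clamp that holds it until the foot is up clear of the carrier's rear lip, then slide the red carrier along its channel until it rests against the yellow front stop. One of the two clamps has a reverse thread and nothing marks which, so try both ways and feel. Leave that clamp open, the other clamp tight with the blue carrier in it, and the things around undisturbed.

Things in the scene. Friction and masses are not known exactly. Their poses are not given: they have to be found in the camera images.
- carrier_red: red specimen carrier, a plate 190 x 60 x 10 mm, about 0.4 kg. Origin: centre of its underside; x towards its rear, z up. At x = -75 mm stands a steel post of 16 mm diameter with a coloured 22 mm ball on top, centred 56 mm above the underside; a 12 mm thick lip at the rear end rises to z = 23 mm. Once the foot is up it slides about 60 mm to the yellow stop
- carrier_blue: blue carrier of the same size, in the other station
- station_a: one station of the twin press: aluminium channel, white bridge over its far end. Origin: channel's centre line, underside (12 mm above the table). x runs along the channel away from the yellow front stop, z up. Floor at z = 10 mm, rails to 22 mm, 66 mm apart. Stop's inner face at x = -132 mm; stop and end wall reach z = 26 mm. Bridge: x 72 to 108, y -57 to 57, top at z = 74 mm
- bar_a (a point): hub centre of this station's T-handle, at x 90, y 0, z 98 mm in the station's frame, on the vertical screw axis. Its x axis runs along the bar, z up. Bar: level, 14 mm thick, a black 24 mm ball centred 72 mm from the hub at each end. Hub 30 mm across, 26 high; the brass stem on the axis stands 36 mm above bar centre when tight, 57 at most when loose
- handle_a (a joint): turn of this T-handle (rad), growing counterclockwise from above, 0 = fully tight; starts within 0.15 of that. It turns up to 2.1 rad, in its loosening direction only, against 0.2 N m of friction (3 to 4 N sideways on the bar 60 mm out), and stays where left; the tightening way it stops dead. One station loosens counterclockwise, the other (reverse thread) clockwise
- foot_a (a joint): height (m) of this station's black clamp foot above its tight position, where it is 1 mm above the carrier's plate. The foot, 28 x 44 mm, hangs under the hub; the screw lifts it 10 mm per rad of loosening, at most 21 mm. It stands in the way of the carrier's rear lip until 12 mm up
- home_a (a point): where a carrier's origin lies when its front end touches the yellow stop of this station; axes as the station's
- station_b: the other station, same look, sizes and axes as station_a, beside it with 240 mm between their centre lines; nothing shows which of the two has the reverse thread
- bar_b (a point): as bar_a, on station_b
- handle_b (a joint): as handle_a, on station_b
- foot_b (a joint): as foot_a, on station_b
- home_b (a point): where a carrier's origin lies when its front end touches the yellow stop of this station; axes as the station's
- jar: white-capped jar, 48 mm across, 62 mm tall, standing on the base plate between the two stations, towards the robot; a bystander
- reagent: amber bottle, 68 mm across, 150 mm tall; a bystander
- beaker: glass beaker, 72 mm across, 90 mm tall; a bystander
- slide_tray: open blue tray, 150 x 100 x 35 mm; a bystander
- wash_bottle: white bottle with red cap, 60 mm across, 130 mm tall; a bystander

How it is judged:
On the way, in this order (a step that is already met when the one before it is completed fails the run):
1. the clamp holding the red carrier is unscrewed: its foot is more than 11 mm up, the carrier still in place in that station (((horizontal distance between carrier_red and home_a below 0.12 m and value of joint foot_a above 0.011 m) or (horizontal distance between carrier_red and home_b below 0.12 m and value of joint foot_b above 0.011 m))), for 0.1 s.
2. the red carrier is slid to the yellow stop of its station ((horizontal distance between carrier_red and home_a below 0.006 m or horizontal distance between carrier_red and home_b below 0.006 m)), for 0.1 s.
At the end, for the whole second after the job is handed in: The red carrier lies flat and at rest in its channel, its origin within 6 mm (level) of home at the yellow stop; its clamp's foot is more than 11 mm up; the other clamp's foot is less than 4 mm up and the blue carrier within 8 mm of where it was (((horizontal distance between carrier_red and home_a below 0.006 m and value of joint foot_a above 0.011 m and value of joint foot_b below 0.004 m) or (horizontal distance between carrier_red and home_b below 0.006 m and value of joint foot_b above 0.011 m and value of joint foot_a below 0.004 m)) and angle between carrier_red's own z axis and vertical below 0.06 rad and linear speed of carrier_red below 0.01 m/s and distance of carrier_blue from where it was at the start of the episode below 0.008 m); the robot touches nothing.
It fails at once if the jar is moved by more than 30 mm or tipped over (distance of jar from where it was at the start of the episode above 0.03 m or angle between jar's own z axis and vertical above 0.5 rad).
It fails at once if the reagent is moved by more than 30 mm or tipped over (distance of reagent from where it was at the start of the episode above 0.03 m or angle between reagent's own z axis and vertical above 0.5 rad).
It fails at once if the beaker is moved by more than 30 mm or tipped over (distance of beaker from where it was at the start of the episode above 0.03 m or angle between beaker's own z axis and vertical above 0.5 rad).
It fails at once if the slide tray is moved by more than 30 mm or tipped over (distance of slide_tray from where it was at the start of the episode above 0.03 m or angle between slide_tray's own z axis and vertical above 0.5 rad).
It fails at once if the wash bottle is moved by more than 30 mm or tipped over (distance of wash_bottle from where it was at the start of the episode above 0.03 m or angle between wash_bottle's own z axis and vertical above 0.5 rad).
It also fails if it takes over 51 s, if anything falls off the work surface, if the arm or the gripper's body presses on something with over 40 N, if the wrist force passes 120 N, or if a joint passes its speed limit or range.

### The arm

A 7-joint arm with a two-finger parallel gripper is mounted at the origin on the work surface. World frame = base frame: x ahead of the robot, y to its left, z up, the work surface at z = 0. Lengths are in m, angles in rad, forces in N, time in s.
With the tool pointing down it reaches from about 0.4 to 0.875 m from the base axis. Payload 19.3 kg.
Tool frame: the origin (TCP) lies at the very end of the fingers, on their centre line; the grasp point (between the pads) lies 19 mm behind it; z points along the fingers, y is the line along which they close (so a half turn about z gives the same grasp; the last joint's range is limited). The gripper opens to 85 mm and grips with 20 to 120 N. Pads are 22 mm wide; open, the fingers measure 114 mm over their backs; the gripper's body (76 mm by 85 mm) begins 54 mm behind the grasp point. The pads swing forward as they close: fully open they stand 13 mm farther back than shut.
Start: joints at [-1.408, 0.521, -0.036, 1.599, 0.021, 1.021, -0.113], TCP at [0.144, 0.608, 0.231] pointing down, gripper open.
Joint ranges: [-2.91, 2.91], [-0.3, 2.13], [-1.5, 1.42], [0.17, 2.43], [-1.26, 4.41], [0.16, 1.93], [-2.52, 2.52]. Speed limits (rad/s): [1.89, 1.89, 2.39, 2.39, 3.01, 3.01, 3.01].

### API

Orientations are given as [roll, pitch, yaw] about the fixed x, y, z axes, in that order (R = Rz(yaw) Ry(pitch) Rx(roll)).
In Python, from workcell import bot gives the robot as it stands.
- The arm moves only by the tool jog_arm, never from a script. Its argument "motion" is a list of rows, each a list of 5 numbers: the shift along the tool's x, y, z scaled (see below), then the turn about the tool's z scaled (see below), then the opening, from 0 (shut) to 1 (fully open). A call has 1 to 12 rows; each row shifts and turns the commanded pose from where the row before left it, along the tool's axes as they then stand; what a row does not reach is not made up. The controller multiplies each number of a shift by 30 mm and each number of a turn by 0.08 rad. A row lasts 1/10 s, in which the tool goes at most 50 mm and 8.59 degrees, less where a joint would pass 70% of its speed; a pose out of reach is approached as far as the arm can. A call with a number of a shift or a turn outside -1 to 1 is refused whole. A call with a gripper value outside its range is refused whole. The fingers move at their own pace and stop on an object; "newtons" is the grip in N (left out, the last holds). Time passes only in rows, so rows that do not move let the fingers close. It gives the time, the measured TCP pose, the force, the opening and the grip force at its end, in the units of the state.
- bot.observe(): the state, without advancing time (a new reading comes with each control period).
- bot.grab_frame(name): name is "scene" or "top" or "wrist"; returns a dict with "pixels" (420x560x3 uint8, red, green, blue), "fovy" (degrees; the focal length in pixels is half the picture's height over the tangent of half this angle, whatever the lens; pixels are square), "cx", "cy" (the principal point, pixels), "k1" (the pictures are not rectified: a ray, as slopes to the right and down, at radius r is drawn at 1 + k1 r^2 times it, then the intrinsics apply), "rvec" (rotation vector, rad) and "tvec" (3), from world to camera coordinates, as OpenCV has them; the wrist camera has in their place "mount" (4x4, takes a point from camera to tool coordinates, whose origin is the TCP and whose axes are the flange's). Camera axes: x right, y down, z forward; pixel columns grow to the right and rows downward; lengths in m; the calibration is good to about 2 mm. A picture is of the moment at which its call begins: read the wrist's pose just before it. There is no depth.
- bot.job_done(): hands the job in; it is judged then, once.
The state is a dict: "clock": time; "qpos": joint angles; "qd": joint speeds; "joint_efforts": joint torques, N m; "position": TCP position; "tool_rot": TCP orientation; "force": force on the tool from outside, world axes, zero at the start; "moment": the same for the moment, N m; "grip_width": finger opening in m; "finger_force": force on a finger pad.
Only numpy, scipy, OpenCV 4.12 (cv2) and the standard library are available. Lean on these libraries where they do the work, as an engineer would, in place of code of your own. Each camera call takes 0.05 s, during which the arm holds its last target. There are 200 camera calls.

## Working session

There is one attempt and no reset: what is moved stays moved. The work goes in short steps, Python scripts to look and compute and a tool call to move; the robot and the scene stay as the last step left them, time stands still between calls to the robot, and variables do not carry over. Pictures are saved under pics/ and viewed, at most 10 in all, crops included, and the job is handed in when it is done.

Besides the shell and the picture viewer there is one more tool, called after "Request:" as name(argument=value, ...), one argument or row to a line, values as JSON. jog_arm: Moves the arm, as the interface text tells. Shifts and turns lie within -1 to 1; 1 stands for 30 mm of shift or 0.08 rad of turn. Its arguments: {"type":"object","properties":{"motion":{"type":"array","items":{"type":"array","items":{"type":"number"}}},"newtons":{"type":"number"}},"required":["motion"]}

```bash
mkdir -p pics; cat > h.py <<'E'
import numpy as np, cv2, pickle
from workcell import bot
from scipy.spatial.transform import Rotation as Ro
def K(f):
    fl=210/np.tan(np.radians(f["fovy"])/2); return fl
def ray(f,u,v,st=None):
    fl=K(f); d=np.array([(u-f["cx"])/fl,(v-f["cy"])/fl]); s=d.copy()
    for _ in range(30): s=d/(1+f["k1"]*(s@s))
    c=np.array([s[0],s[1],1.])
    if "rvec" in f:
        R=cv2.Rodrigues(np.array(f["rvec"],float))[0]; return -R.T@np.array(f["tvec"]).ravel(), R.T@c
    T=np.eye(4);T[:3,:3]=Ro.from_euler('xyz',st["tool_rot"]).as_matrix();T[:3,3]=st["position"]
    M=T@np.array(f["mount"]); return M[:3,3],M[:3,:3]@c
def onz(f,u,v,z,st=None):
    o,d=ray(f,u,v,st); return o+d*(z-o[2])/d[2]
def proj(f,p):
    R=cv2.Rodrigues(np.array(f["rvec"],float))[0]; c=R@np.array(p)+np.array(f["tvec"]).ravel()
    s=c[:2]/c[2]; s=s*(1+f["k1"]*(s@s)); return s*K(f)+[f["cx"],f["cy"]]
def snap(n,fn):
    st=bot.observe(); f=bot.grab_frame(n); pickle.dump((f,st),open(fn+'.pkl','wb'))
    cv2.imwrite('pics/'+fn+'.png',cv2.cvtColor(f["pixels"],cv2.COLOR_RGB2BGR)); return f,st
E
python3 - <<'E'
from h import *
for n in ("scene","top"):
    f,st=snap(n,n+"0"); print({k:v for k,v in f.items() if k!="pixels"})
print(st)
E
```

```text
{'fovy': 46.36675176117502, 'cx': 277.18857942633315, 'cy': 213.43759274110434, 'k1': 0.014569264660247374, 'rvec': array([ 0.70519038,  2.45564721, -1.35755391]), 'tvec': array([ 0.47634424, -0.07395267,  1.7670852 ])}
{'fovy': 51.52025726169966, 'cx': 282.793228493776, 'cy': 209.71840480579553, 'k1': 0.002959226120651752, 'rvec': array([ 2.10349673, -2.10244265,  0.23107899]), 'tvec': array([-0.01628625,  0.54436174,  1.47349344])}
{'clock': 0.05, 'qpos': array([-1.40819225,  0.52202528, -0.03630706,  1.59999722,  0.02118499,
        1.02108014, -0.11281489]), 'qd': array([ 8.12796529e-04,  3.25394826e-05, -1.28849635e-04, -1.90568148e-03,
       -7.08721860e-04, -2.05255292e-04, -1.06778663e-03]), 'joint_efforts': array([ 6.51136492e-03, -9.29423475e+01,  1.98862642e+00, -3.70971429e+01,
        1.83833053e-02,  5.29893528e-03,  1.28487113e-04]), 'position': array([0.14415849, 0.60780886, 0.23072279]), 'tool_rot': array([-3.14046973e+00,  7.68924103e-05,  2.90873807e+00]), 'force': array([0.63200726, 0.15873402, 0.02597795]), 'moment': array([ 0.01324282, -0.06381284, -0.05037981]), 'finger_force': 0.0, 'grip_width': 0.08507732227443274}
```

View pics/scene0.png

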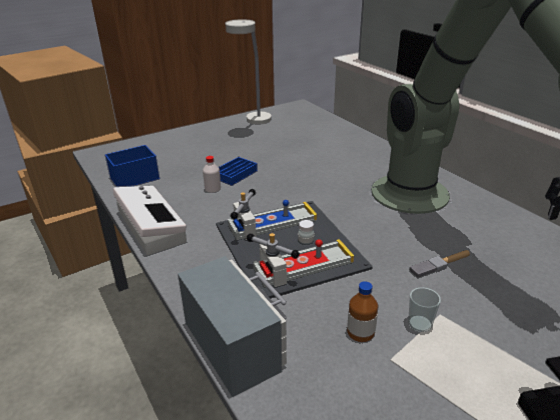

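View pics/top0.png

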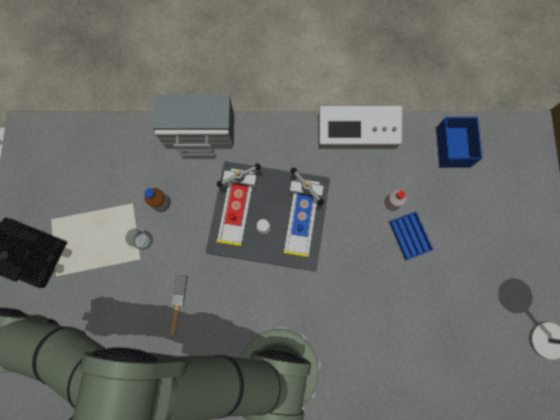

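The red station is on the left in the top view (stop about (231,242), bridge (238,178), bar balls about (258,168) and (220,184)). Blue is on the right, with the jar between them at (263,226).

```bash
python3 - <<'E'
from h import *
f,st=pickle.load(open('top0.pkl','rb')); g,_=pickle.load(open('scene0.pkl','rb'))
a=cv2.cvtColor(f["pixels"],cv2.COLOR_RGB2BGR)[150:270,200:335]
b=cv2.cvtColor(g["pixels"],cv2.COLOR_RGB2BGR)[180:310,210:380]
cv2.imwrite('pics/t1.png',cv2.resize(a,None,fx=5,fy=5,interpolation=cv2.INTER_CUBIC)[:600])
cv2.imwrite('pics/s1.png',cv2.resize(b,None,fx=4.6,fy=4.6,interpolation=cv2.INTER_CUBIC)[:600])
hsv=cv2.cvtColor(f["pixels"],cv2.COLOR_RGB2HSV)
for n,lo,hi,z in(("yellow",(22,120,100),(35,255,255),.038),("red",(0,150,80),(8,255,255),.032),("blue",(105,150,60),(125,255,255),.032)):
    m=cv2.inRange(hsv,lo,hi)
    for c in cv2.findContours(m,0,1)[0]:
        if cv2.contourArea(c)>15:
            r=cv2.minAreaRect(c); P=[onz(f,*p,z)[:2].round(4).tolist() for p in cv2.boxPoints(r)]
            print(n,np.round(r[0],1),np.round(r[1],1),onz(f,*r[0],z).round(4),P)
E
```

```text
yellow [296.  253.7] [24.5  2.6] [ 0.3919 -0.0622  0.038 ] [[0.3944, -0.0192], [0.4035, -0.0207], [0.3894, -0.1052], [0.3803, -0.1035]]
yellow [228.5 242.7] [25.5  2.8] [0.4306 0.1751 0.038 ] [[0.4331, 0.2203], [0.4429, 0.219], [0.4281, 0.13], [0.4183, 0.1314]]
red [400.5 194.5] [5.7 7.1] [ 0.6073 -0.4417  0.032 ] [[0.6055, -0.4253], [0.6242, -0.4445], [0.6092, -0.458], [0.5905, -0.4389]]
red [236.2 203.7] [15.2 40.3] [0.5732 0.152  0.032 ] [[0.5056, 0.1904], [0.6527, 0.1673], [0.642, 0.1129], [0.4954, 0.137]]
blue [410.8 235.3] [42.1 28.1] [ 0.4581 -0.4695  0.032 ] [[0.508, -0.3971], [0.5485, -0.4918], [0.4089, -0.5408], [0.37, -0.4477]]
blue [301.8 214.4] [14.5 39.9] [ 0.5336 -0.0841  0.032 ] [[0.466, -0.0473], [0.6108, -0.0698], [0.6025, -0.1217], [0.4581, -0.0981]]
blue [149.  192.5] [7. 8.] [0.6147 0.4694 0.032 ] [[0.6279, 0.4848], [0.6279, 0.4557], [0.6016, 0.454], [0.6016, 0.483]]
blue [462.2 138.7] [44.7 34. ] [ 0.8218 -0.6837  0.032 ] [[0.9052, -0.6204], [0.9171, -0.7486], [0.7402, -0.7457], [0.7289, -0.6205]]
```

View pics/t1.png

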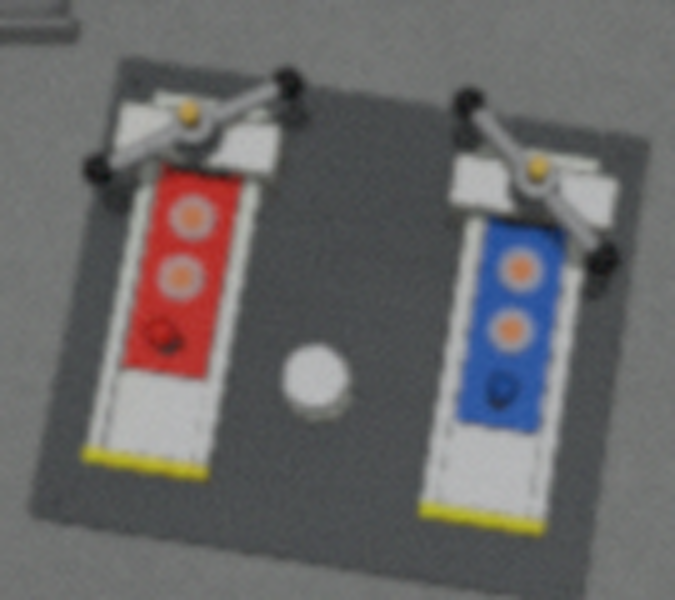

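View pics/s1.png

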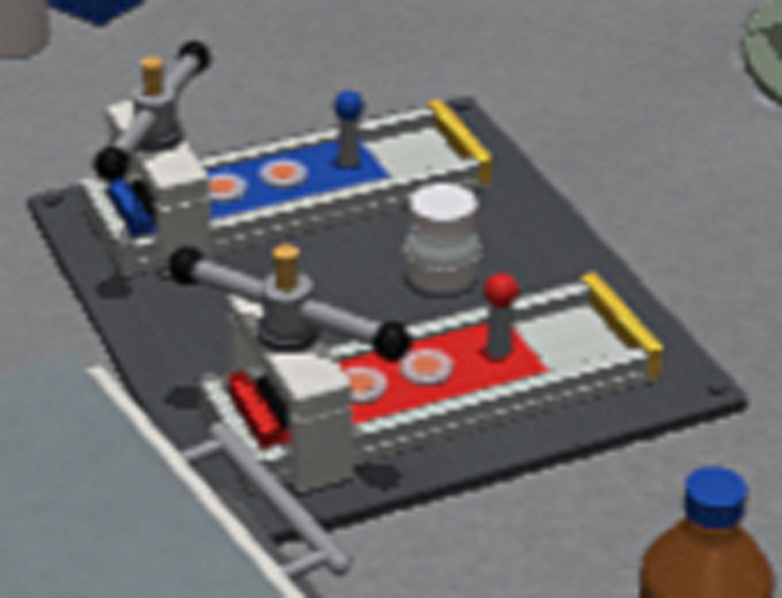

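Red bar balls sit at about (257.6,166) and (219.6,184) in the top view. Blue bar balls are at about (293.6,170) and (320,202). Red post ball: top (232,216), scene (318.7,243).

```bash
python3 - <<'E'
from h import *
f,st=pickle.load(open('top0.pkl','rb')); g,_=pickle.load(open('scene0.pkl','rb'))
T=lambda x,y:(200+x/5-.4,150+y/5-.4); S=lambda x,y:(210+x/4.6-.4,180+y/4.6-.4)
def tri(a,b):
    o1,d1=ray(f,*T(*a));o2,d2=ray(g,*S(*b)); A=np.c_[d1,-d2]; s=np.linalg.lstsq(A,o2-o1,rcond=None)[0]
    p,q=o1+d1*s[0],o2+d2*s[1]; return ((p+q)/2).round(4),np.linalg.norm(p-q).round(4)
for n,a,b in(("ballR far",(288,80),(186,265)),("ballR near",(98,170),(393,340)),("stemR",(190,108),(286,252)),("post red",(162,332),(501,291)),("ballB far",(468,102),(195,55)),("ballB near",(601,260),(112,163)),("stemB",(538,165),(151,64)),("jarcap",(316,378),(443,203))):
    print(n,tri(a,b),'z.110:',onz(f,*T(*a),.110).round(4))
R1=onz(f,*T(288,80),.11);R2=onz(f,*T(98,170),.11);print('hubR',(R1+R2)/2,np.linalg.norm(R1-R2),np.arctan2(*(R1-R2)[1::-1]))
print('post', onz(f,*T(162,332),.078))
yaw=np.arctan2(-.0233,.147); 
yl=[onz(f,*T(*p),.038) for p in((83,453),(208,473),(83,461),(208,480))];print(np.round(yl,4))
ax=np.array([np.cos(yaw),np.sin(yaw)]);
# bridge
for p in((122,103),(281,127),(115,148),(275,173)): print('bridge',onz(f,*T(*p),.086).round(4))
E
```

```text
ballR far (array([0.69  , 0.0733, 0.1124]), np.float64(0.0006)) z.110: [0.691  0.0733 0.11  ]
ballR near (array([0.6256, 0.2031, 0.1121]), np.float64(0.0011)) z.110: [0.6257 0.2037 0.11  ]
stemR (array([0.658 , 0.1374, 0.1474]), np.float64(0.0014)) z.110: [0.6706 0.1412 0.11  ]
post red (array([0.5182, 0.1601, 0.0785]), np.float64(0.0008)) z.110: [0.5113 0.1565 0.11  ]
ballB far (array([ 0.6346, -0.0408,  0.1903]), np.float64(0.0333)) z.110: [ 0.6749 -0.0523  0.11  ]
ballB near (array([ 0.6014, -0.1621,  0.0226]), np.float64(0.0423)) z.110: [ 0.5617 -0.1428  0.11  ]
stemB (array([ 0.6192, -0.0987,  0.1458]), np.float64(0.0007)) z.110: [ 0.6293 -0.1004  0.11  ]
jarcap (array([0.4873, 0.0528, 0.0722]), np.float64(0.0016)) z.110: [0.4795 0.0514 0.11  ]
hubR [0.65836177 0.13849654 0.11      ] 0.145884658333511 -1.1069956143243223
post [0.51803839 0.16036074 0.078     ]
[[0.4393 0.2186 0.038 ]
 [0.4251 0.1302 0.038 ]
 [0.4336 0.2184 0.038 ]
 [0.4202 0.1301 0.038 ]]
bridge [0.6819 0.1921 0.086 ]
bridge [0.6642 0.0793 0.086 ]
bridge [0.6488 0.196  0.086 ]
bridge [0.6305 0.083  0.086 ]
```

Request:
jog_arm(
  motion=[
    [-1, -0.56, 0, 0, 0.8],
    [-1, -0.56, 0, 0, 0.8],
    [-1, -0.56, 0, 0, 0.8],
    [-1, -0.56, 0, 0, 0.8],
    [-1, -0.56, 0, 0, 0.8],
    [-1, -0.56, 0, 0, 0.8],
    [-1, -0.56, 0, 0, 0.8],
    [-1, -0.56, 0, 0, 0.8],
    [-1, -0.56, 0, 0, 0.8],
    [-1, -0.56, 0, 0, 0.8],
  ],
)

```text
clock: 1.1
position: [0.3981, 0.3743, 0.2311]
tool_rot: [-3.141, -0.0, 2.909]
force: [0.2, 1.1, 0.1]
grip_width: 0.0683
finger_force: 0.0
```

Request:
jog_arm(
  motion=[
    [-1, -0.56, 0, 0, 0.8],
    [-1, -0.56, 0, 0, 0.8],
    [-1, -0.56, 0, 0, 0.8],
    [-1, -0.56, 0, 0, 0.8],
    [-1, -0.56, 0, 0, 0.8],
    [-1, -0.56, 0, 0, 0.8],
    [-1, -0.56, 0, 0, 0.8],
    [-1, -0.56, 0, 0, 0.8],
    [-1, -0.56, 0, 0, 0.8],
    [-1, -0.56, 0, 0, 0.8],
  ],
)

```text
clock: 2.1
position: [0.6512, 0.1416, 0.2309]
tool_rot: [-3.141, -0.001, 2.909]
force: [-0.0, 0.5, -0.4]
grip_width: 0.0683
finger_force: 0.0
```

Request:
jog_arm(
  motion=[
    [0, 0, 0, 1, 0.8],
    [0, 0, 0, 1, 0.8],
    [0, 0, 0, 1, 0.8],
    [0, 0, 0, 1, 0.8],
    [0, 0, 0, 1, 0.8],
    [0, 0, 0, 1, 0.8],
    [0, 0, 0, 1, 0.8],
    [0, 0, 0, 1, 0.8],
    [0, 0, 0, 1, 0.8],
    [0, 0, 0, 1, 0.8],
    [0, 0, 0, 1, 0.8],
    [0, 0, 0, 0, 0.8],
  ],
)

```text
clock: 3.3
position: [0.6503, 0.1429, 0.2309]
tool_rot: [-3.141, 0.0, 2.027]
force: [-0.4, -0.4, 0.1]
grip_width: 0.0685
finger_force: 0.0
```

```bash
python3 - <<'E'
from h import *
f,st=snap("wrist","w1"); print(st["position"],st["tool_rot"],st["qpos"],st["clock"],st["moment"],st["force"])
T=np.eye(4);T[:3,:3]=Ro.from_euler('xyz',st["tool_rot"]).as_matrix();T[:3,3]=st["position"];M=np.linalg.inv(T@np.array(f["mount"]))
f2=dict(f);f2["rvec"]=cv2.Rodrigues(M[:3,:3])[0];f2["tvec"]=M[:3,3]
print("expected px: hubtop",proj(f2,[.6584,.1385,.123]),"stem",proj(f2,[.658,.1374,.146]),"balls",proj(f2,[.691,.0733,.11]),proj(f2,[.6257,.2037,.11]))
E
```

```text
[0.65028783 0.14288157 0.23092621] [-3.14088540e+00  7.09154018e-05  2.02740180e+00] [-0.50430155  0.61083767  0.31981773  1.4946949  -0.2067765   1.07009017
  0.31771177] 3.3 [-0.0050165  -0.05089665  0.00239205] [-0.41179062 -0.42762141  0.12373176]
expected px: hubtop [288.34863904 219.05233454] stem [287.69561667 231.97034807] balls [288.08702356 298.02517672] [287.86100222 112.61143622]
```

View pics/w1.png

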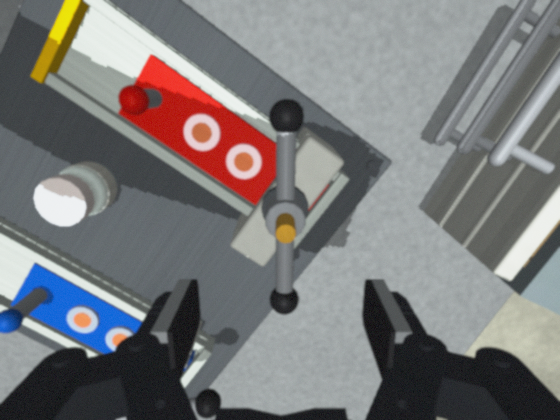

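The wrist view confirms the bar is along tool x: balls at (287,115) and (284,300), hub near (286,207), about 2 mm from the estimate. I'll descend over the hub and grip it.

Request:
jog_arm(
  motion=[
    [-0.31, 0.11, 0.5, 0, 0.7],
    [0, 0, 1, 0, 0.7],
    [0, 0, 1, 0, 0.7],
    [0, 0, 1, 0, 0.7],
    [0, 0, 1, 0, 0.7],
    [0, 0, 0, 0, 0.7],
  ],
)

```text
clock: 3.95
position: [0.6553, 0.1349, 0.0917]
tool_rot: [-3.135, -0.001, 2.03]
force: [-0.8, 0.8, -0.2]
grip_width: 0.0597
finger_force: 0.0
```

Request:
jog_arm(
  motion=[
    [0, 0, 0, 0, 0],
    [0, 0, 0, 0, 0],
    [0, 0, 0, 0, 0],
    [0, 0, 0, 0, 0],
    [0, 0, 0, 0, 0],
    [0, 0, 0, 0, 0],
  ],
  newtons=50,
)

```text
clock: 4.55
position: [0.6574, 0.1351, 0.0981]
tool_rot: [-3.142, 0.0, 2.029]
force: [-7.4, -4.1, 7.7]
grip_width: 0.0281
finger_force: 49.6
```

```bash
python3 -c "
from h import *
s=bot.observe();print(s)"
```

```text
{'clock': 4.55, 'qpos': array([-0.45949405,  0.76484352,  0.27093485,  1.58004352, -0.25312479,
        0.83135934,  0.36876261]), 'qd': array([ 5.68285713e-05, -1.43861094e-04,  4.74969101e-04,  5.63591448e-04,
        1.29119898e-04, -3.68692083e-04, -1.36290355e-03]), 'joint_efforts': array([-1.52382374e+00, -1.03399322e+02,  1.00347260e+01, -3.42385375e+01,
       -8.06805734e-01, -2.71941550e+00, -2.21155433e-02]), 'position': array([0.65744623, 0.13514825, 0.09809163]), 'tool_rot': array([-3.14157225e+00,  2.91673329e-04,  2.02869662e+00]), 'force': array([-7.36713191, -4.09108076,  7.69932089]), 'moment': array([-0.94684589,  1.85720768,  0.02134599]), 'finger_force': 49.57853078842163, 'grip_width': 0.028128579558467284}
```

Request:
jog_arm(
  motion=[
    [0, 0, 0, -0.5, 0],
    [0, 0, 0, -0.5, 0],
    [0, 0, 0, -0.5, 0],
    [0, 0, 0, 0, 0],
  ],
)

```text
clock: 4.95
position: [0.6576, 0.1353, 0.0981]
tool_rot: [3.141, 0.0, 2.15]
force: [-6.8, -4.4, 4.4]
grip_width: 0.0283
finger_force: 49.6
```

```bash
python3 -c "
from h import *
s=bot.observe();print(s['moment'],s['force'],s['tool_rot'],s['position'],s['grip_width'])"
```

```text
[-0.79105877  1.5341596  -0.00690944] [-6.76841561 -4.40612112  4.37706135] [3.14121882e+00 3.01993645e-04 2.15016450e+00] [0.65759955 0.13525637 0.09809969] 0.02834305579505028
```

Request:
jog_arm(
  motion=[
    [0, 0, 0, -1, 0],
    [0, 0, 0, -1, 0],
    [0, 0, 0, -1, 0],
  ],
)

```text
clock: 5.25
position: [0.6579, 0.1355, 0.0981]
tool_rot: [3.141, 0.001, 2.392]
force: [-2.5, -1.7, 2.8]
grip_width: 0.0287
finger_force: 49.3
```

```bash
python3 - <<'E'
from h import *
s=bot.observe();print(s['moment'],s['force'],s['tool_rot'],s['position'],s['grip_width'])
f,st=snap("wrist","w2")
g,st=snap("top","t2")
cv2.imwrite('pics/t2c.png',cv2.hconcat([cv2.cvtColor(f["pixels"],cv2.COLOR_RGB2BGR)[:,100:500],cv2.resize(cv2.cvtColor(g["pixels"],cv2.COLOR_RGB2BGR)[150:220,205:270],(390,420))]))
E
```

```text
[-0.42130946  0.92251216 -0.25487793] [-2.54612623 -1.74287026  2.83769309] [3.14073757e+00 8.82685440e-04 2.39191413e+00] [0.65790501 0.13550782 0.09810734] 0.028668293974415174
```

View pics/t2c.png

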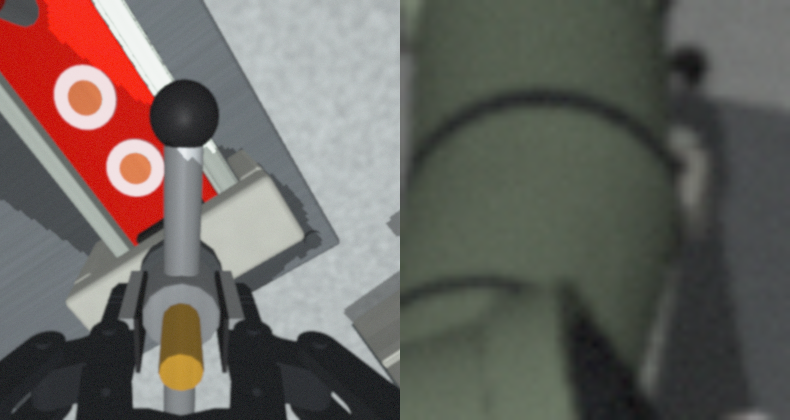

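The bar stays in line with the tool (hub (180,310), ball (184,115)) after 0.36 rad of counterclockwise turn. The moment is only about 0.25 N m, matching friction, so counterclockwise loosens this clamp.

Request:
jog_arm(
  motion=[
    [0, 0, 0, -1, 0],
    [0, 0, 0, -1, 0],
    [0, 0, 0, -1, 0],
    [0, 0, 0, -1, 0],
    [0, 0, 0, -1, 0],
    [0, 0, 0, -1, 0],
    [0, 0, 0, -1, 0],
    [0, 0, 0, -1, 0],
  ],
)

```text
clock: 6.15
position: [0.6584, 0.1365, 0.0981]
tool_rot: [3.14, 0.002, 3.03]
force: [-3.0, 2.3, 4.8]
grip_width: 0.0284
finger_force: 49.7
```

Request:
jog_arm(
  motion=[
    [0, 0, 0, -1, 0],
    [0, 0, 0, -1, 0],
    [0, 0, 0, -1, 0],
    [0, 0, 0, -1, 0],
    [0, 0, 0, -1, 0],
    [0, 0, 0, -1, 0],
    [0, 0, 0, -1, 0],
    [0, 0, 0, 0, 0],
  ],
)

```text
clock: 6.95
position: [0.6583, 0.1374, 0.0981]
tool_rot: [3.141, 0.003, -2.693]
force: [-3.8, 6.4, 7.1]
grip_width: 0.0285
finger_force: 49.9
```

```bash
python3 - <<'E'
from h import *
s=bot.observe();print(s['moment'],s['force'],s['tool_rot'],s['position'],s['qpos'])
f,st=snap("wrist","w3")
E
```

```text
[1.10448497 0.63475382 0.20111183] [-3.84726235  6.3798432   7.06259708] [ 3.14067324e+00  3.00724966e-03 -2.69259222e+00] [0.65825493 0.1374416  0.09811353] [-0.20399495  0.74533693 -0.14185172  1.56282431  0.12736987  0.83964339
  1.62620865]
```

View pics/w3.png

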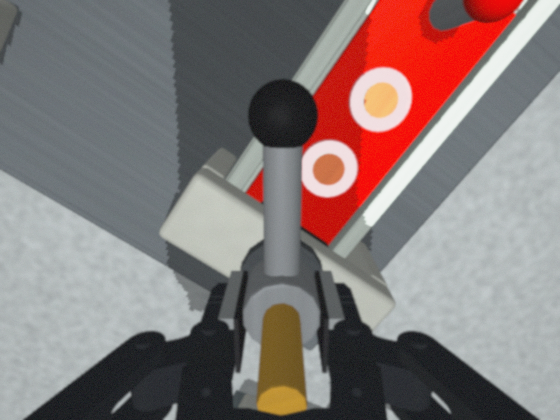

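Request:
jog_arm(
  motion=[
    [0, 0, 0, 0, 0.7],
    [0, 0, 0, 0, 0.7],
    [0, 0, 0, 0, 0.7],
    [0, 0, 0, 0, 0.7],
    [0, 0, -1, 0, 0.7],
    [0, 0, -1, 0, 0.7],
    [0, 0, -1, 0, 0.7],
    [0, 0, -0.3, 0, 0.7],
  ],
)

```text
clock: 7.8
position: [0.6588, 0.136, 0.1986]
tool_rot: [-3.141, 0.004, -2.695]
force: [-1.2, 0.4, -0.4]
grip_width: 0.0599
finger_force: 0.0
```

Request:
jog_arm(
  motion=[
    [0, 0, 0, 1, 0.7],
    [0, 0, 0, 1, 0.7],
    [0, 0, 0, 1, 0.7],
    [0, 0, 0, 1, 0.7],
    [0, 0, 0, 1, 0.7],
    [0, 0, 0, 1, 0.7],
    [0, 0, 0, 1, 0.7],
    [0, 0, 0, 0.55, 0.7],
  ],
)

```text
clock: 8.6
position: [0.6574, 0.1358, 0.1948]
tool_rot: [-3.141, -0.0, 2.981]
force: [1.1, 0.3, -0.2]
grip_width: 0.0596
finger_force: 0.0
```

Request:
jog_arm(
  motion=[
    [1, 0, 0, 0, 0.7],
    [1, 0, 0, 0, 0.7],
    [1, 0, 0, 0, 0.7],
    [1, 0, 0, 0, 0.7],
    [0.7, 0, 0, 0, 0.7],
    [0, 0, 0, 0, 0.7],
    [0, 0, 0, 0, 0.7],
  ],
)

```text
clock: 9.3
position: [0.5185, 0.1579, 0.1954]
tool_rot: [3.142, 0.0, 2.985]
force: [-0.4, 0.3, -0.6]
grip_width: 0.0597
finger_force: 0.0
```

```bash
python3 - <<'E'
from h import *
f,st=snap("wrist","w4"); print(st["position"],st["tool_rot"],st["force"],st["clock"])
T=np.eye(4);T[:3,:3]=Ro.from_euler('xyz',st["tool_rot"]).as_matrix();T[:3,3]=st["position"];M=np.linalg.inv(T@np.array(f["mount"]))
f2=dict(f);f2["rvec"]=cv2.Rodrigues(M[:3,:3])[0];f2["tvec"]=M[:3,3]
print("ball expected",proj(f2,[.518,.160,.078]),proj(f2,[.518,.149,.078]))
E
```

```text
[0.5185014  0.15790534 0.19540566] [3.14152354e+00 4.19901003e-04 2.98481936e+00] [-0.41567306  0.28448365 -0.55837054] 9.3
ball expected [284.59962261 204.49680076] [269.83935487 206.7188842 ]
```

View pics/w4.png

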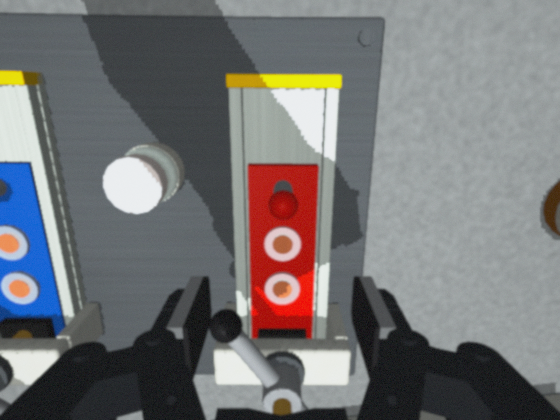

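The ball is at (283.5,205), within about 1 mm of the prediction, and the foot and bar are clear. I'll descend and grip the ball.

Request:
jog_arm(
  motion=[
    [0, 0.03, 1, 0, 0.7],
    [0, 0, 1, 0, 0.7],
    [0, 0, 1, 0, 0.7],
    [0, 0, 1, 0, 0.7],
    [0, 0, 0.6, 0, 0.7],
    [0, 0, 0, 0, 0.7],
  ],
)

```text
clock: 9.95
position: [0.5177, 0.158, 0.0548]
tool_rot: [-3.139, -0.003, 2.984]
force: [-0.6, -0.2, 0.1]
grip_width: 0.0598
finger_force: 0.0
```

Request:
jog_arm(
  motion=[
    [0, 0, 0, 0, 0],
    [0, 0, 0, 0, 0],
    [0, 0, 0, 0, 0],
    [0, 0, 0, 0, 0],
    [0, 0, 0, 0, 0],
    [0, 0, 0, 0, 0],
    [0, 0, 0, 0, 0],
  ],
  newtons=25,
)

```text
clock: 10.65
position: [0.5192, 0.159, 0.0584]
tool_rot: [3.141, 0.002, 2.985]
force: [0.6, -0.9, 9.1]
grip_width: 0.0205
finger_force: 24.4
```

Request:
jog_arm(
  motion=[
    [0.2, 0, 0, 0, 0],
    [0.3, 0, 0, 0, 0],
    [0.3, 0, 0, 0, 0],
    [0.2, 0, 0, 0, 0],
    [0, 0, 0, 0, 0],
  ],
)

```text
clock: 11.15
position: [0.489, 0.1639, 0.0583]
tool_rot: [3.141, 0.001, 2.985]
force: [-2.5, 0.1, 9.9]
grip_width: 0.0201
finger_force: 25.0
```

Request:
jog_arm(
  motion=[
    [0.3, 0, 0, 0, 0],
    [0.3, 0, 0, 0, 0],
    [0.2, 0, 0, 0, 0],
    [0.1, 0, 0, 0, 0],
    [0.1, 0, 0, 0, 0],
    [0, 0, 0, 0, 0],
  ],
)

```text
clock: 11.75
position: [0.4601, 0.1686, 0.0583]
tool_rot: [3.14, 0.002, 2.985]
force: [1.3, -0.5, 8.0]
grip_width: 0.02
finger_force: 25.0
```

Request:
jog_arm(
  motion=[
    [0.1, 0, 0, 0, 0],
    [0.1, 0, 0, 0, 0],
    [0, 0, 0, 0, 0],
  ],
)

```text
clock: 12.05
position: [0.4564, 0.1693, 0.0591]
tool_rot: [3.139, 0.006, 2.984]
force: [10.8, -5.4, 14.8]
grip_width: 0.02
finger_force: 25.4
```

The force jumped to 11 N against the push, so the carrier is at the stop. Release and rise.

Request:
jog_arm(
  motion=[
    [0, 0, 0, 0, 0.7],
    [0, 0, 0, 0, 0.7],
    [0, 0, 0, 0, 0.7],
    [0, 0, 0, 0, 0.7],
    [0, 0, -1, 0, 0.7],
    [0, 0, -1, 0, 0.7],
    [0, 0, -1, 0, 0.7],
    [0, 0, -1, 0, 0.7],
    [-0.8, 0, -0.6, 0, 0.7],
    [-0.8, 0, 0, 0, 0.7],
    [0, 0, 0, 0, 0.7],
    [0, 0, 0, 0, 0.7],
  ],
)

```text
clock: 13.25
position: [0.5003, 0.1614, 0.1949]
tool_rot: [-3.141, -0.001, 2.984]
force: [0.2, -0.8, -1.1]
grip_width: 0.0597
finger_force: 0.0
```

```bash
python3 - <<'E'
from h import *
f,st=snap("wrist","w5"); print(st["position"],st["force"],st["clock"])
E
```

```text
[0.50030205 0.16142466 0.19488706] [ 0.16486004 -0.78117943 -1.07200376] 13.25
```

View pics/w5.png

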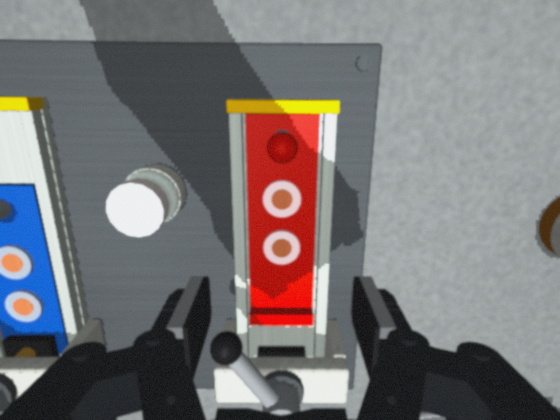

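The carrier's front edge (row 113) is flush with the yellow stop, its lip (row 318) has cleared the bridge, the bar stays open, and the jar and blue carrier have not moved. Handing in.

```bash
python3 -c "
from workcell import bot
print(bot.job_done())"
```

```text
the job is handed in; nothing more can be done
None
```

The red carrier's clamp is open (turned about 1.56 rad counterclockwise) and the carrier rests against its yellow stop; I never touched the blue station or the bystanders, and I handed the job in at about 13 s, with no verdict returned.

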